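Dispense one plywood blank and nudge it into the empty V-stop

TASK

Press the dispenser's plunger once, all the way down, and let it spring back up, so that a single plywood disc is pushed out onto the bench. Then nudge that disc across the bench with your fingertips until it nestles against both arms of the empty V-stop, lying flat, and back away. Do not pinch or lift the disc, let no second disc out, and leave the finished disc in the other V-stop and the things around alone.

Things in the scene. Friction and masses are not known exactly. Their poses are not given: they have to be found in the camera images.
- dispenser: Fixed disc dispenser of plywood and clear acrylic, 208 mm long (its y), 94 mm wide. Origin: on the bench under the axis of the disc stack; outlet faces its -y, plunger at +y. The open-topped magazine round the origin is 76 x 76 mm, 62 mm high; outlet face 38 mm from the origin. The housing behind (y 38 to 170 mm) is 55 mm high.
- eject_point (a point): Point on the bench 119 mm from the dispenser's origin along its -y: about where the centre of the ejected disc comes to lie (a little farther after a fast press). A flat slide, 9 mm high, comes out of the outlet 3.1 mm for each mm of plunger and pushes the lowest disc straight out; it goes back in as the plunger rises, and the next disc drops down.
- plunger_top (a point): Centre of the top of the plunger's black round cap, 40 mm in diameter and 10 mm thick; its top is 110 mm above the bench when up, 70 mm when fully down; it lies 95 mm from the dispenser's origin along the dispenser's +y.
- plunger (a joint): Plunger travel in m: 0 up, 0.040 fully down (hard stop). A spring returns it when let go. It takes about 5 N to start and about 8 N of spring at full travel, plus 2 to 5 N of friction and damping.
- blank1: The lowest disc of the stack in the magazine, the one that comes out: plain plywood disc, 60 mm in diameter, 12 mm thick, about 24 g, lying flat, directly on the bench. Origin: centre of its underside; z up.
- blank2: Second disc of the stack, same size, must stay in the magazine (it drops to the bottom when blank1 has left). Origin: centre of its underside.
- blank3: Third disc of the stack, same size, must stay in the magazine. Origin: centre of its underside.
- blank4: Top disc of the stack, same size, must stay in the magazine. Origin: centre of its underside.
- empty_stop: The empty V-stop, fixed, nearer or farther than the other: two aluminium bars 12 mm wide and high meeting at 90 degrees, inner faces 52 mm long. Origin: on the bench, at the centre of a seated disc (touching both arms; 42 mm from the inner corner). Mouth to its +y, corner at -y. A disc pushed straight at the origin from within 45 degrees of +y meets the arms only when seated.
- used_stop: The other V-stop, of the same shape, at least 80 mm from the empty one, taken up by the finished disc.
- finished: Finished disc with a dark engraved star, 60 mm in diameter, 12 mm thick, seated in the other V-stop; leave it alone. Origin: centre of its underside.
- glue: White glue bottle, 52 mm in diameter and 130 mm high, standing beyond the work; leave it. Origin: centre of its underside.
- bin: Orange open parts bin, 90 x 110 x 60 mm, beyond the V-stops to the right; leave it. Origin: centre of its underside.
- driver: Screwdriver lying on the bench on the robot's side of the work; leave it. Origin: on its underside; its length lies along its x.
There are look-alikes about, which are no part of the job. What is shaped like the blank4 but turquoise is not meant.

How it is judged (in metres and radians):
On the way, in this order (a step that is already met when the one before it is completed fails the run):
1. the plunger is pressed all the way down (at least 36 of its 40 mm) (value of joint plunger above 0.036 m), for 0.05 s.
2. the plunger is up again and the lowest disc lies on the bench, clear of the dispenser (value of joint plunger below 0.004 m and y of blank1 in the frame of dispenser below -0.085 m and height (world z) of blank1 below 0.003 m), for 0.1 s.
At the end, for the whole second after the job is handed in: Dispensed disc flat and still on the bench, centre within 8 mm of its seat in the empty V-stop; plunger up (within 4 mm); other three discs in the magazine (within 10 mm); finished disc in its V-stop (within 10 mm); bottle, bin and screwdriver moved under 20 mm (horizontal distance between blank1 and empty_stop below 0.008 m and height (world z) of blank1 below 0.003 m and angle between blank1's own z axis and vertical below 0.08 rad and linear speed of blank1 below 0.01 m/s and value of joint plunger below 0.004 m and horizontal distance between each of blank2, blank3, blank4 and dispenser below 0.01 m and horizontal distance between finished and used_stop below 0.01 m and distance of each of glue, bin, driver from where it was at the start of the episode below 0.02 m); the robot touches nothing.
It fails at once if the dispensed disc is lifted or carried (underside more than 8 mm above the bench) (height (world z) of blank1 above 0.008 m).
It fails at once if a second disc leaves the magazine (horizontal distance between any of blank2, blank3, blank4 and dispenser above 0.02 m or height (world z) of any of blank2, blank3, blank4 above 0.05 m).
It fails at once if the finished disc is displaced by more than 10 mm (distance of finished from where it was at the start of the episode above 0.01 m).
It fails at once if the bottle, bin or screwdriver is displaced by more than 20 mm (distance of any of glue, bin, driver from where it was at the start of the episode above 0.02 m).
It also fails if it takes over 48 s, if anything falls off the work surface, if the arm or the gripper's body presses on something with over 40 N, if the wrist force passes 120 N, or if a joint passes its speed limit or range.

ROBOT

A 7-joint arm with a two-finger parallel gripper is mounted at the origin on the work surface. World frame = base frame: x ahead of the robot, y to its left, z up, the work surface at z = 0. Lengths are in mm, angles in rad, forces in N, time in s.
With the tool pointing down it reaches from about 400 to 900 mm from the base axis. Payload 5.5 kg.
Tool frame: the origin (TCP) lies midway between the tips of the shut fingers; the grasp point (between the pads) lies 19 mm behind it (robot.grip_point_offset is the distance from the TCP to the grasp point, in mm); z points along the fingers, y is the direction in which the jaws open and shut (so a half turn about z gives the same grasp; the last joint's range is limited). The gripper opens to 85 mm and grips with 20 to 120 N. Pads are 22 mm wide; open, the fingers measure 114 mm over their backs; the gripper's body (76 mm by 85 mm) begins 54 mm behind the grasp point. The pads swing forward as they close: fully open they stand 13 mm farther back than shut.
Start: joints at [1.473, 0.501, -0.427, 1.55, 0.221, 1.138, -0.21], TCP at [229.497, -608.137, 231.31] pointing down, gripper open.
Joint ranges: [-2.88, 2.88], [-0.31, 2.03], [-1.54, 1.56], [0.2, 2.42], [-1.41, 4.55], [0.19, 2.02], [-2.57, 2.57]. Speed limits (rad/s): [2.57, 2.57, 3.14, 3.14, 3.14, 3.14, 3.14].

INTERFACE

Orientations are given as a rotation vector (axis times angle).
In Python, from bench import robot, viewer, job_done, finder gives the robot as it stands. The module is installed in compiled form; this text tells all that it offers.
- The arm moves only by the tool move_arm, never from a script. Its argument "deltas" is a list of rows, each an object with "slide": the shift along the tool's x, y, z in mm, a list of three; "turn": the turn about the tool's z in rad; "jaw": the finger opening in mm, from 0 to 85.4. In form: [{"slide": [tx, ty, tz], "turn": turn, "jaw": jaw}, ...]. A call has 1 to 12 rows; each row is the pose to reach, as a shift and turn from the pose commanded when the call began, along the tool's axes at that moment; what a row does not reach only later rows make up. A row lasts 1/12 s, in which the tool goes at most 41.7 mm and 7.16 degrees, less where a joint would pass 70% of its speed; a pose out of reach is approached as far as the arm can. A call with a gripper value outside its range is refused whole. The fingers move at their own pace and stop on an object; "force" is the grip in N (left out, the last holds). Time passes only in rows, so rows that repeat a pose let the fingers close. It gives the time, the measured TCP pose, the force and the opening at its end, in the units of the state.
- robot.sense(): the state, without advancing time (a new reading comes with each control period).
- viewer.snapshot(name): name is "side" or "top" or "wrist"; returns a dict with "image" (384x512x3 uint8, blue, green, red), "range_z" (384x512 float32, mm along the optical axis (not along the pixel's ray), 0 where there is no reading), "intrinsics" (3x3 intrinsics, pixels), "extrinsics" (4x4, takes a point from world to camera coordinates). Camera axes: x right, y down, z forward; pixel columns grow to the right and rows downward; lengths in mm; the calibration is good to about 2 mm. A picture is of the moment at which its call begins.
- job_done(): hands the job in, once; it reports no verdict.
Trained networks look in a picture, given as the dict that the camera call returned (one of the last four; its "shot" number tells which), for a name from the list of things; names that differ only in an ending like _2 or _b are one class to them, and where a whole thing is asked for, a point or a joint stands for the part that bears it (a point fixed in the world has none). Each returns a list of dicts, best first, with "p" (0 to 1); they miss things now and then, are a little off and sometimes report something else, mostly with a low value. They report only what shows in the picture. A call takes as long as a camera call. They do not tell look-alikes from the thing itself.
- finder.outline_of(picture, thing): "pixels" (384x512 bool, what is visible of it) and "extent" ([left, top, right, bottom] in pixels, round what is visible of it).
The state is a dict: "time": time; "joints": joint angles; "qvel": joint speeds; "joint_efforts": joint torques, N m; "tcp_pos": TCP position; "orientation": TCP orientation; "wrist_force": force on the tool from outside, world axes, zero at the start; "ft_torque": the same for the moment, N m; "gripper_width": opening from 0.0 (shut) to 1.0 (fully open).
Only numpy, scipy, OpenCV 4.12 (cv2) and the standard library are available. Lean on these libraries where they do the work, as an engineer would, in place of code of your own. Each camera call takes 0.05 s, during which the arm holds its last target. There are 200 camera calls.

## Working session

There is one attempt and no reset: what is moved stays moved. The work goes in short steps, Python scripts to look and compute and a tool call to move; the robot and the scene stay as the last step left them, time stands still between calls to the robot, and variables do not carry over. Pictures are saved under pics/ and viewed, about 8 in all and at most 12, crops included, and the job is handed in when it is done.

Besides the shell and the picture viewer there is one more tool, called as name(argument=value, ...), one argument or row to a line, values as JSON. move_arm: Moves the arm, as the interface text tells. Its arguments: {"type":"object","properties":{"deltas":{"type":"array"},"force":{"type":"number"}},"required":["deltas"]}

```bash
mkdir -p pics; cat > h.py <<'E'
import numpy as np, cv2
from bench import robot, viewer, job_done, finder
def world(p, mask=None):
    K=np.array(p["intrinsics"]);T=np.array(p["extrinsics"]);z=p["range_z"]
    m=(z>0) if mask is None else (mask&(z>0))
    v,u=np.nonzero(m);d=z[v,u]
    c=np.stack([(u-K[0,2])/K[0,0]*d,(v-K[1,2])/K[1,1]*d,d],1)
    return (c-T[:3,3])@T[:3,:3]
def proj(p,X):
    K=np.array(p["intrinsics"]);T=np.array(p["extrinsics"])
    c=np.atleast_2d(X)@T[:3,:3].T+T[:3,3];q=c@K.T
    return q[:,:2]/q[:,2:]
E
python3 - <<'E'
from h import *
s=robot.sense();print(s["time"],s["tcp_pos"],s["orientation"],s["wrist_force"])
for n in("top","side"):
    p=viewer.snapshot(n);cv2.imwrite(f"pics/{n}0.png",p["image"])
    print(n)
    for t in("dispenser","plunger_top","empty_stop","used_stop","finished","glue","bin","driver","blank4"):
        for r in finder.outline_of(p,t)[:3]:
            X=world(p,r["pixels"])
            if len(X): print(t,round(r["p"],2),np.round(r["extent"]),np.median(X,0).round(),X.min(0).round(),X.max(0).round())
E
```

```text
0.0 [ 229.15533855 -607.53491448  230.24333739] [-3.08870746e+00 -5.63397461e-01  4.70464604e-04] [0.43663625 0.51575963 0.66018988]
top
dispenser 0.8 [ 90. 172. 192. 220.] [528. 264.  56.] [485. 147.  -3.] [591. 377. 115.]
plunger_top 0.87 [111. 187. 132. 204.] [531. 280. 110.] [512. 261.  56.] [549. 299. 115.]
empty_stop 0.75 [316. 187. 337. 221.] [ 520. -155.   12.] [ 473. -183.    2.] [ 560. -133.   17.]
used_stop 0.84 [326. 129. 346. 167.] [ 642. -181.   12.] [ 601. -204.   -3.] [ 683. -154.   18.]
used_stop 0.37 [308. 136. 330. 165.] [ 641. -146.   12.] [ 613. -179.   -6.] [ 674. -118.   17.]
finished 0.81 [309. 134. 335. 162.] [ 643. -148.   13.] [ 614. -182.   -3.] [ 677. -119.   17.]
glue 0.92 [211.  96. 236. 128.] [713.  68.  89.] [698.  45.  13.] [744.  93. 134.]
bin 0.75 [365. 164. 427. 209.] [ 551. -318.    7.] [ 501. -390.   -3.] [ 607. -252.   65.]
driver 0.69 [207. 226. 253. 300.] [410.  55.  23.] [312.  17.  -3.] [463. 115.  30.]
blank4 0.6 [160. 184. 186. 210.] [532. 185.  48.] [505. 158.  29.] [565. 213.  53.]
blank4 0.6 [168. 233. 194. 259.] [425. 173.  12.] [394.
[... 589 characters left out ...]
]
finished 0.84 [226. 181. 245. 191.] [ 640. -139.   10.] [ 613. -181.   -2.] [ 668. -117.   14.]
glue 0.84 [171. 185. 203. 242.] [719.  86.  62.] [698. -97.  -4.] [791.  98. 130.]
glue 0.32 [222. 172. 253. 189.] [ 635. -179.    9.] [ 594. -233.   -5.] [ 684. -154.   13.]
bin 0.64 [259. 137. 293. 171.] [ 548. -260.   32.] [ 500. -370.   -3.] [ 591. -249.   60.]
bin 0.56 [251. 260. 273. 288.] [531. 285. 108.] [513. 233.  53.] [557. 301. 111.]
driver 0.87 [299. 223. 381. 260.] [414.  59.  19.] [295.  27.  -2.] [462. 127.  27.]
blank4 0.89 [304. 262. 335. 287.] [425. 178.  10.] [392. 123.  -5.] [453. 203.  13.]
blank4 0.54 [249. 250. 279. 265.] [530. 180.  46.] [502. 150.  21.] [564. 269. 110.]
```

```bash
python3 - <<'E'
import cv2,numpy as np
a=cv2.imread("pics/top0.png")
cv2.imwrite("pics/a.png",cv2.resize(a[80:310,80:440],None,fx=2.2,fy=2.2,interpolation=cv2.INTER_CUBIC))
from h import *
p=viewer.snapshot("top")
r=finder.outline_of(p,"empty_stop")[0]
X=world(p,r["pixels"]);X=X[(X[:,2]>8)]
print(X[:,:2].round().astype(int)[::6].tolist())
D=world(p,finder.outline_of(p,"dispenser")[0]["pixels"])
for lo,hi in((50,58),(58,70)):
    Q=D[(D[:,2]>lo)&(D[:,2]<hi)][:,:2].astype(np.float32);print(lo,cv2.minAreaRect(Q))
P=world(p,finder.outline_of(p,"plunger_top")[0]["pixels"]);P=P[P[:,2]>100];print(P.mean(0),cv2.minEnclosingCircle(P[:,:2].astype(np.float32)))
B=world(p,finder.outline_of(p,"blank4")[0]["pixels"]);B=B[abs(B[:,2]-48)<6];print(B.mean(0),cv2.minEnclosingCircle(B[:,:2].astype(np.float32)))
E
```

```text
[[559, -137], [557, -142], [555, -142], [553, -139], [550, -137], [550, -150], [548, -148], [545, -145], [544, -141], [543, -155], [541, -152], [539, -150], [538, -163], [536, -161], [534, -157], [534, -171], [532, -166], [529, -163], [527, -160], [527, -173], [525, -172], [522, -169], [520, -170], [520, -183], [518, -178], [516, -178], [513, -173], [511, -169], [509, -164], [507, -159], [505, -155], [504, -168], [502, -162], [500, -157], [498, -153], [496, -148], [496, -162], [493, -159], [491, -155], [489, -150], [487, -145], [485, -141], [483, -137], [482, -150], [480, -148], [476, -143]]
50 ((531.7025146484375, 252.16676330566406), (92.0583267211914, 207.69593811035156), 0.2589586675167084)
58 ((531.31494140625, 250.16940307617188), (92.62608337402344, 205.01829528808594), 0.9054726958274841)
[531.19228101 279.69047927 109.70797131] ((532.0448608398438, 280.776123046875), 19.92287826538086)
[532.03772646 185.93619337  48.26717798] ((532.6134033203125, 186.24964904785156), 29.865936279296875)
```

View pics/a.png

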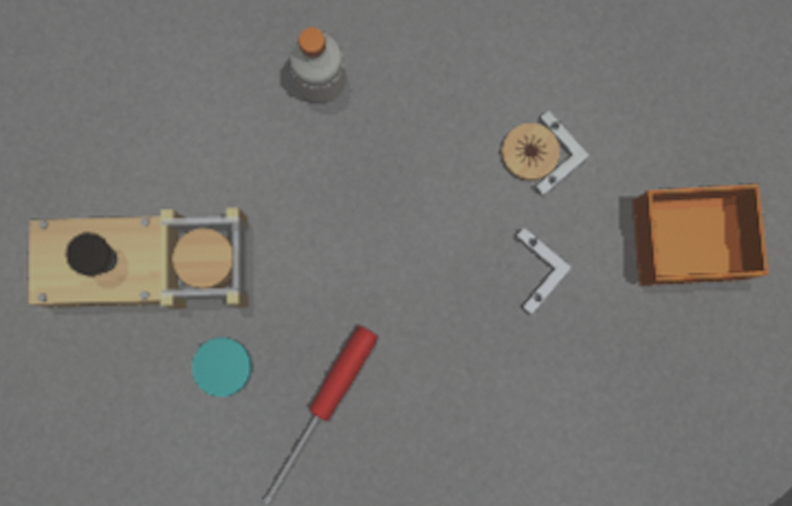

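The top view shows the dispenser on the left: cap at about (90,255) in the crop, magazine disc at (203,257), outlet to the right. There are three discs that could be taken for blanks. The magazine disc at (203,257) is the stack, the turquoise one at (221,366) is the decoy, and the one with a star at (530,150) is the finished disc. The empty V-stop is at about (548,268) with its mouth to the left. I'm choosing the magazine stack and the nearer V-stop.

```bash
cat > vfit.py <<'E'
from h import *
from scipy.optimize import differential_evolution
def vfit(p):
    r=finder.outline_of(p,"empty_stop")[0]
    X=world(p,r["pixels"]);X=X[(X[:,2]>8)&(X[:,2]<16)][:,:2]
    s=np.sqrt(.5);g=[]
    for e in(1,-1):
        d=np.array([e*s,s]);n=np.array([e*s,-s])  # arm direction, outward normal
        for a in np.arange(-10.5,52,2):
            for b in np.arange(1,12,2): g.append(np.array([0,-42])+d*a+n*b)
    g=np.array(g)
    from scipy.spatial import cKDTree
    tx=cKDTree(X)
    def tr(q): c,si=np.cos(q[2]),np.sin(q[2]);return g@np.array([[c,si],[-si,c]])+q[:2]
    def cost(q):
        G=tr(q);return np.minimum(tx.query(G)[0],15).mean()+np.minimum(cKDTree(G).query(X)[0],15).mean()
    o=differential_evolution(cost,[(490,545),(-150,-100),(-.4,.4)],seed=1,maxiter=60);return o.x,o.fun
E
python3 - <<'E'
from vfit import *
p=viewer.snapshot("top");print(vfit(p))
a=cv2.imread("pics/top0.png");cv2.imwrite("pics/crop1.png",cv2.resize(a[165:265,85:205],None,fx=5,fy=5,interpolation=cv2.INTER_CUBIC))
E
```

```text
(array([ 5.16568684e+02, -1.26687692e+02,  7.42993812e-02]), np.float64(1.794240411499264))
```

move_arm(
  deltas=[
    {"slide": [473,-203,0],"turn": -1.21,"jaw": 0},
    {"slide": [473,-203,0],"turn": -1.21,"jaw": 0},
    {"slide": [473,-203,0],"turn": -1.21,"jaw": 0},
    {"slide": [473,-203,0],"turn": -1.21,"jaw": 0},
    {"slide": [473,-203,0],"turn": -1.21,"jaw": 0},
    {"slide": [473,-203,0],"turn": -1.21,"jaw": 0},
    {"slide": [473,-203,0],"turn": -1.21,"jaw": 0},
    {"slide": [473,-203,0],"turn": -1.21,"jaw": 0},
    {"slide": [473,-203,0],"turn": -1.21,"jaw": 0},
    {"slide": [473,-203,0],"turn": -1.21,"jaw": 0},
    {"slide": [473,-203,0],"turn": -1.21,"jaw": 0},
    {"slide": [473,-203,0],"turn": -1.21,"jaw": 0},
  ],
)

```text
time: 2.35
tcp_pos: [590.9, -260.3, 231.4]
orientation: [2.222, 2.221, 0.0]
wrist_force: [1.7, -1.3, -0.2]
gripper_width: 0.0
```

View pics/crop1.png

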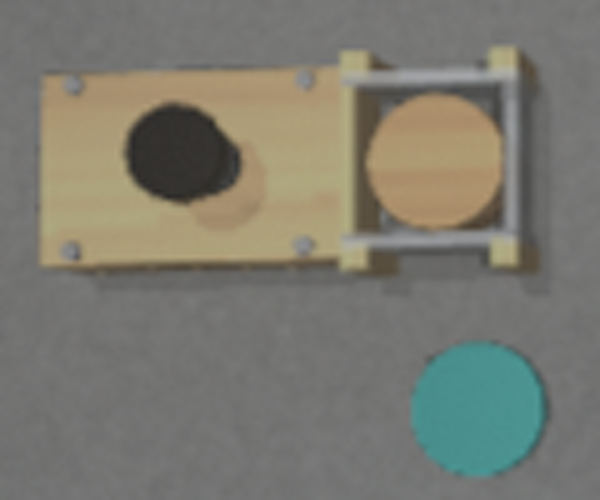

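The crop confirms the plywood disc at (435,160) in the magazine and the black cap at (175,150). The turquoise decoy sits outside.

move_arm(
  deltas=[
    {"slide": [492,-59,0],"turn": 0,"jaw": 0},
    {"slide": [492,-59,0],"turn": 0,"jaw": 0},
    {"slide": [492,-59,0],"turn": 0,"jaw": 0},
    {"slide": [492,-59,0],"turn": 0,"jaw": 0},
    {"slide": [492,-59,0],"turn": 0,"jaw": 0},
    {"slide": [492,-59,0],"turn": 0,"jaw": 0},
    {"slide": [492,-59,0],"turn": 0,"jaw": 0},
    {"slide": [492,-59,0],"turn": 0,"jaw": 0},
    {"slide": [492,-59,0],"turn": 0,"jaw": 0},
    {"slide": [492,-59,0],"turn": 0,"jaw": 0},
    {"slide": [492,-59,0],"turn": 0,"jaw": 0},
    {"slide": [492,-59,0],"turn": 0,"jaw": 0},
  ],
)

```text
time: 3.35
tcp_pos: [530.0, 233.3, 231.7]
orientation: [2.22, 2.222, 0.001]
wrist_force: [0.6, 0.5, 0.3]
gripper_width: 0.001
```

move_arm(
  deltas=[
    {"slide": [20,0,0],"turn": 0,"jaw": 0},
    {"slide": [48,0,15],"turn": 0,"jaw": 0},
    {"slide": [48,0,45],"turn": 0,"jaw": 0},
    {"slide": [48,0,80],"turn": 0,"jaw": 0},
    {"slide": [48,0,100],"turn": 0,"jaw": 0},
    {"slide": [48,0,105],"turn": 0,"jaw": 0},
    {"slide": [48,0,105],"turn": 0,"jaw": 0},
  ],
)

```text
time: 3.93
tcp_pos: [529.7, 277.9, 124.8]
orientation: [-2.22, -2.221, 0.005]
wrist_force: [0.1, 0.9, -0.5]
gripper_width: -0.001
```

move_arm(
  deltas=[
    {"slide": [2,2,12],"turn": 0,"jaw": 0},
    {"slide": [2,2,17],"turn": 0,"jaw": 0},
    {"slide": [2,2,22],"turn": 0,"jaw": 0},
    {"slide": [2,2,27],"turn": 0,"jaw": 0},
    {"slide": [2,2,32],"turn": 0,"jaw": 0},
    {"slide": [2,2,37],"turn": 0,"jaw": 0},
    {"slide": [2,2,42],"turn": 0,"jaw": 0},
    {"slide": [2,2,47],"turn": 0,"jaw": 0},
    {"slide": [2,2,51],"turn": 0,"jaw": 0},
    {"slide": [2,2,54],"turn": 0,"jaw": 0},
    {"slide": [2,2,56],"turn": 0,"jaw": 0},
    {"slide": [2,2,56],"turn": 0,"jaw": 0},
  ],
)

```text
time: 4.93
tcp_pos: [534.2, 281.4, 72.2]
orientation: [2.221, 2.22, 0.005]
wrist_force: [-1.6, -0.3, 7.5]
gripper_width: -0.002
```

move_arm(
  deltas=[
    {"slide": [0,0,1.5],"turn": 0,"jaw": 0},
    {"slide": [0,0,3],"turn": 0,"jaw": 0},
    {"slide": [0,0,3],"turn": 0,"jaw": 0},
  ],
)

```text
time: 5.18
tcp_pos: [534.2, 281.4, 70.1]
orientation: [2.22, 2.22, 0.005]
wrist_force: [-3.0, -2.8, 13.1]
gripper_width: 0.003
```

move_arm(
  deltas=[
    {"slide": [0,0,2],"turn": 0,"jaw": 0},
    {"slide": [0,0,2],"turn": 0,"jaw": 0},
  ],
)

```text
time: 5.35
tcp_pos: [534.3, 281.4, 70.0]
orientation: [2.219, 2.219, 0.004]
wrist_force: [-7.7, -5.3, 27.4]
gripper_width: 0.002
```

```bash
python3 - <<'E'
from h import *
s=robot.sense();print(s["tcp_pos"],s["wrist_force"])
p=viewer.snapshot("side");cv2.imwrite("pics/s1.png",cv2.resize(p["image"][150:360,190:400],None,fx=2.8,fy=2.8))
E
```

```text
[534.29039147 281.42837503  69.95730482] [-7.74765876 -5.30318249 27.39059701]
```

View pics/s1.png

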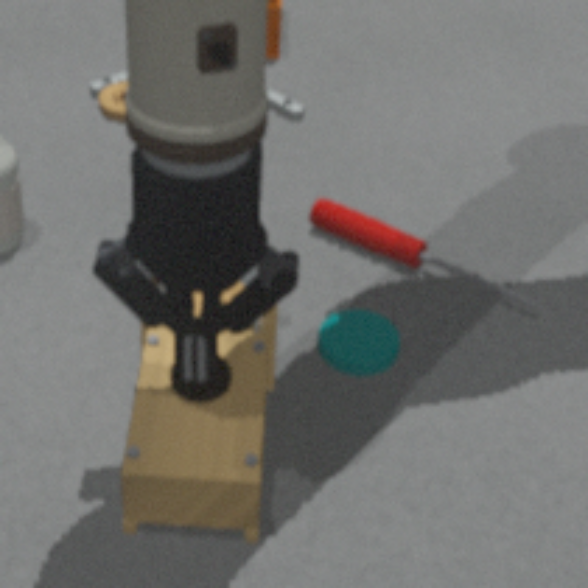

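At 27 N the plunger isn't sinking any further, so it is on its hard stop. Next I'll let it rise smoothly.

move_arm(
  deltas=[
    {"slide": [0,0,-4],"turn": 0,"jaw": 0},
    {"slide": [0,0,-9],"turn": 0,"jaw": 0},
    {"slide": [0,0,-14],"turn": 0,"jaw": 0},
    {"slide": [0,0,-19],"turn": 0,"jaw": 0},
    {"slide": [0,0,-24],"turn": 0,"jaw": 0},
    {"slide": [0,0,-30],"turn": 0,"jaw": 0},
    {"slide": [0,0,-36],"turn": 0,"jaw": 0},
    {"slide": [0,0,-42],"turn": 0,"jaw": 0},
    {"slide": [0,0,-48],"turn": 0,"jaw": 0},
    {"slide": [0,0,-56],"turn": 0,"jaw": 0},
    {"slide": [0,0,-80],"turn": 0,"jaw": 0},
    {"slide": [0,0,-105],"turn": 0,"jaw": 0},
  ],
)

```text
time: 6.4
tcp_pos: [531.3, 279.6, 169.8]
orientation: [-2.22, -2.221, 0.006]
wrist_force: [0.5, 0.0, 0.5]
gripper_width: 0.001
```

```bash
cat > disc.py <<'E'
from h import *
def disc(p,top=12,tol=5):
    for r in finder.outline_of(p,"blank1")[:6]:
        X=world(p,r["pixels"]);X=X[abs(X[:,2]-top)<tol]
        if len(X)>20:
            (c,rad)=cv2.minEnclosingCircle(X[:,:2].astype(np.float32))
            print("disc",round(r["p"],2),np.round(r["extent"]),X.mean(0).round(1),np.round(c,1),round(rad,1))
E
python3 - <<'E'
from disc import *
print(robot.sense()["tcp_pos"])
p=viewer.snapshot("top");cv2.imwrite("pics/t2.png",cv2.resize(p["image"][80:310,80:440],None,fx=2.2,fy=2.2));disc(p)
for r in finder.outline_of(p,"plunger_top")[:1]: print(r["p"],np.median(world(p,r["pixels"]),0))
E
```

```text
[531.26587291 279.62913971 169.80494876]
disc 0.97 [166. 231. 190. 260.] [426.  172.6  12.2] [425.6 173.2] 29.5
disc 0.91 [215. 186. 239. 212.] [533.7  65.5  12.4] [533.9  65.9] 29.7
0.51 [530.69852402 278.43942215 110.18717951]
```

View pics/t2.png

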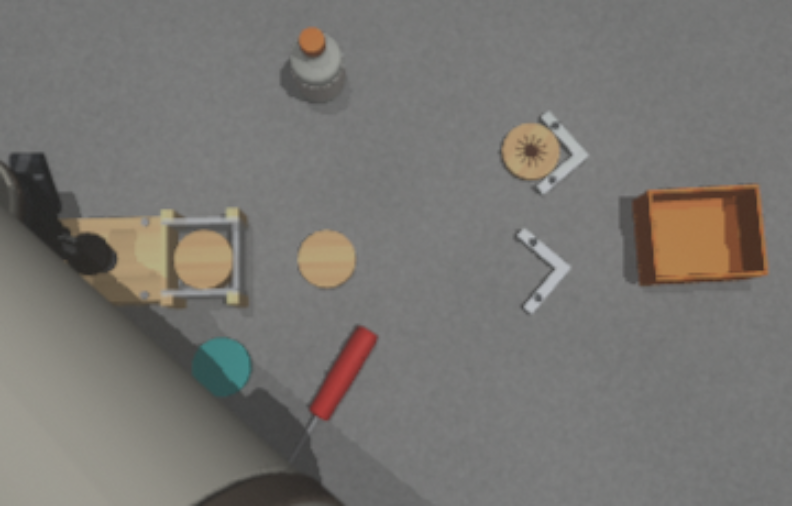

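The disc lies at crop (327,259), about (533.7, 65.5) mm. The plunger is back up at 110 mm, and a single disc is out. I'll cradle it from behind with partly open fingers, along the line towards the stop.

move_arm(
  deltas=[
    {"slide": [-42,2,0],"turn": 0.088,"jaw": 40},
    {"slide": [-83,4,0],"turn": 0.088,"jaw": 40},
    {"slide": [-124,6,0],"turn": 0.088,"jaw": 40},
    {"slide": [-166,6,0],"turn": 0.088,"jaw": 40},
    {"slide": [-166,6,0],"turn": 0.088,"jaw": 40},
    {"slide": [-166,6,35],"turn": 0.088,"jaw": 40},
    {"slide": [-166,6,70],"turn": 0.088,"jaw": 40},
    {"slide": [-166,6,105],"turn": 0.088,"jaw": 40},
    {"slide": [-166,6,135],"turn": 0.088,"jaw": 40},
    {"slide": [-166,6,150],"turn": 0.088,"jaw": 40},
    {"slide": [-166,6,158],"turn": 0.088,"jaw": 40},
    {"slide": [-166,6,160],"turn": 0.088,"jaw": 40},
  ],
)

```text
time: 7.55
tcp_pos: [537.6, 114.7, 9.0]
orientation: [-2.315, -2.121, 0.003]
wrist_force: [-0.1, -0.7, 0.2]
gripper_width: 0.468
```

```bash
python3 - <<'E'
from disc import *
s=robot.sense();print(s["tcp_pos"],s["orientation"],s["wrist_force"],s["gripper_width"])
p=viewer.snapshot("wrist");a=cv2.imwrite("pics/w3.png",p["image"])
disc(p)
p=viewer.snapshot("side");cv2.imwrite("pics/s3.png",cv2.resize(p["image"][170:320,200:350],None,fx=3.6,fy=3.6));disc(p)
E
```

```text
[537.6198494  114.72599086   9.00792268] [-2.31522783 -2.1210331   0.00336774] [-0.13873351 -0.72849129  0.1514894 ] 0.4676488331142879
disc 0.95 [201. 274. 312. 341.] [535.   77.5  11.4] [534.   68.4] 29.0
disc 0.69 [  0.  82.  81. 218.] [440.3 170.7  11.3] [428.1 172.4] 29.7
disc 0.67 [138.   5. 308. 178.] [532.5 185.   12.3] [530.2 186.9] 36.8
disc 0.74 [302. 263. 335. 284.] [424.7 174.6  10.3] [424.7 173.7] 31.0
disc 0.55 [259. 230. 284. 240.] [541.5  62.9  10.3] [533.8  63.8] 30.2
```

View pics/w3.png

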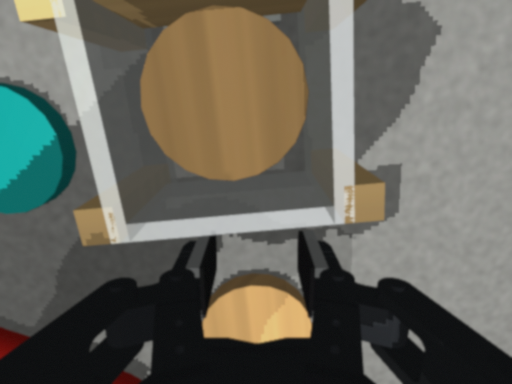

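The disc edge is centred between the fingers at (258,310). I'll lower slightly and start pushing.

move_arm(
  deltas=[
    {"slide": [0,0,4],"turn": 0,"jaw": 40},
    {"slide": [0,0,6],"turn": 0,"jaw": 40},
    {"slide": [-5,0,6],"turn": 0,"jaw": 40},
    {"slide": [-12,0,6],"turn": 0,"jaw": 40},
    {"slide": [-20,0,6],"turn": 0,"jaw": 40},
    {"slide": [-29,0,6],"turn": 0,"jaw": 40},
    {"slide": [-39,0,6],"turn": 0,"jaw": 40},
    {"slide": [-49,0,6],"turn": 0,"jaw": 40},
    {"slide": [-59,0,6],"turn": 0,"jaw": 40},
    {"slide": [-69,0,6],"turn": 0,"jaw": 40},
    {"slide": [-77,0,6],"turn": 0,"jaw": 40},
    {"slide": [-80,0,6],"turn": 0,"jaw": 40},
  ],
)

```text
time: 8.75
tcp_pos: [531.6, 32.6, 4.2]
orientation: [2.319, 2.119, -0.002]
wrist_force: [-0.4, -0.2, 0.2]
gripper_width: 0.468
```

```bash
python3 - <<'E'
from disc import *
s=robot.sense();print(s["tcp_pos"],s["orientation"],s["wrist_force"],s["gripper_width"])
for n in("wrist","side","top"):
    p=viewer.snapshot(n);print(n);disc(p)
    cv2.imwrite(f"pics/{n}4.png",p["image"] if n=="wrist" else cv2.resize(p["image"][150:300,190:360],None,fx=3.5,fy=3.5))
E
```

```text
[531.55769376  32.56328001   4.16074359] [ 2.31887892e+00  2.11879952e+00 -1.54988696e-03] [-0.37356581 -0.17237616  0.23430841] 0.4684738678873476
wrist
disc 0.68 [200. 250. 310. 341.] [529.8   6.1  11.5] [528.9   0.7] 30.2
side
disc 0.84 [305. 266. 333. 284.] [424.  176.2  10.3] [424.7 174. ] 30.5
disc 0.77 [265. 213. 282. 230.] [532.3   1.6  10. ] [ 5.291e+02 -3.000e-01] 31.0
top
disc 0.87 [167. 233. 193. 260.] [425.2 173.2  12.3] [425.5 173.3] 29.5
```

View pics/side4.png

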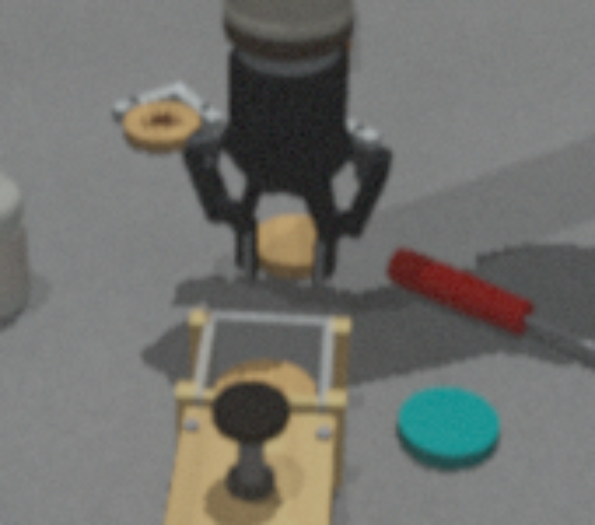

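The disc sits cradled at crop (288,245), about (529, 0) mm, and it's tracking on line. I'll continue.

move_arm(
  deltas=[
    {"slide": [-6,0,0],"turn": 0,"jaw": 40},
    {"slide": [-16,0,0],"turn": 0,"jaw": 40},
    {"slide": [-27,0,0],"turn": 0,"jaw": 40},
    {"slide": [-38,0,0],"turn": 0,"jaw": 40},
    {"slide": [-49,0,0],"turn": 0,"jaw": 40},
    {"slide": [-60,0,0],"turn": 0,"jaw": 40},
    {"slide": [-71,0,0],"turn": 0,"jaw": 40},
    {"slide": [-82,0,0],"turn": 0,"jaw": 40},
    {"slide": [-93,0,0],"turn": 0,"jaw": 40},
    {"slide": [-103,0,0],"turn": 0,"jaw": 40},
    {"slide": [-110,0,0],"turn": 0,"jaw": 40},
    {"slide": [-114,0,0],"turn": 0,"jaw": 40},
  ],
)

```text
time: 10.05
tcp_pos: [521.5, -80.2, 4.3]
orientation: [2.318, 2.12, -0.001]
wrist_force: [0.1, -0.3, 0.2]
gripper_width: 0.469
```

move_arm(
  deltas=[
    {"slide": [-2,0,0],"turn": 0,"jaw": 40},
    {"slide": [-4,0,0],"turn": 0,"jaw": 40},
    {"slide": [-6,0,0],"turn": 0,"jaw": 40},
    {"slide": [-8,0,0],"turn": 0,"jaw": 40},
    {"slide": [-8,0,0],"turn": 0,"jaw": 40},
  ],
)

```text
time: 10.47
tcp_pos: [521.0, -86.7, 4.3]
orientation: [2.317, 2.122, -0.0]
wrist_force: [-0.3, -0.5, -0.4]
gripper_width: 0.467
```

```bash
python3 - <<'E'
from disc import *
s=robot.sense();print(s["tcp_pos"],s["orientation"],s["wrist_force"],s["gripper_width"])
for n in("wrist","side","top"):
    p=viewer.snapshot(n);print(n);disc(p)
    cv2.imwrite(f"pics/{n}5.png",p["image"] if n=="wrist" else cv2.resize(p["image"][140:240,200:360],None,fx=4,fy=4))
E
```

```text
[521.01803828 -86.71046654   4.2923586 ] [ 2.31669247e+00  2.12185185e+00 -1.25636560e-04] [-0.25351058 -0.4558773  -0.37539694] 0.467390672531306
wrist
disc 0.83 [200. 250. 311. 345.] [ 519.4 -113.2   11.5] [ 519.  -118.6] 30.0
side
disc 0.89 [304. 264. 333. 287.] [424.8 174.9  10.3] [424.8 173.5] 30.7
disc 0.73 [274. 188. 286. 201.] [ 521.3 -117.4   10.3] [ 518.4 -119.2] 31.2
top
disc 0.64 [ 92. 172. 195. 221.] [522.3 203.9  12.7] [534.  227.7] 90.6
disc 0.61 [169. 229. 193. 261.] [425.2 173.5  12.2] [425.4 173.8] 29.9
```

View pics/side5.png

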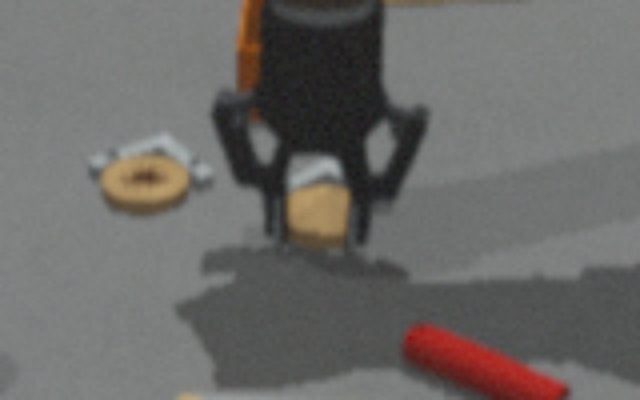

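The disc is at about (518.7, -119), crop (318,215), with roughly 8 mm to go. I'll creep forward until contact.

move_arm(
  deltas=[
    {"slide": [-2,0,0],"turn": 0,"jaw": 40},
    {"slide": [-4,0,0],"turn": 0,"jaw": 40},
    {"slide": [-6,0,0],"turn": 0,"jaw": 40},
    {"slide": [-7,0,0],"turn": 0,"jaw": 40},
    {"slide": [-7,0,0],"turn": 0,"jaw": 40},
  ],
)

```text
time: 11.18
tcp_pos: [520.2, -93.8, 4.2]
orientation: [-2.317, -2.121, 0.0]
wrist_force: [-0.4, 0.7, 0.6]
gripper_width: 0.467
```

move_arm(
  deltas=[
    {"slide": [-1,0,0],"turn": 0,"jaw": 40},
    {"slide": [-1.5,0,0],"turn": 0,"jaw": 40},
    {"slide": [-1.5,0,0],"turn": 0,"jaw": 40},
  ],
)

```text
time: 11.43
tcp_pos: [520.0, -94.6, 4.3]
orientation: [-2.316, -2.122, -0.0]
wrist_force: [0.1, 2.3, 0.8]
gripper_width: 0.465
```

move_arm(
  deltas=[
    {"slide": [-1,0,0],"turn": 0,"jaw": 40},
    {"slide": [-1.5,0,0],"turn": 0,"jaw": 40},
    {"slide": [-1.5,0,0],"turn": 0,"jaw": 40},
  ],
)

```text
time: 11.68
tcp_pos: [519.8, -95.4, 4.2]
orientation: [-2.315, -2.122, -0.001]
wrist_force: [-0.2, 5.0, 1.0]
gripper_width: 0.47
```

The contact force has risen to 5 N, so the disc is firmly seated. I'll back straight off and lift clear.

move_arm(
  deltas=[
    {"slide": [3,0,0],"turn": 0,"jaw": 40},
    {"slide": [12,0,0],"turn": 0,"jaw": 40},
    {"slide": [30,0,0],"turn": 0,"jaw": 40},
    {"slide": [50,0,0],"turn": 0,"jaw": 40},
    {"slide": [60,0,-20],"turn": 0,"jaw": 40},
    {"slide": [70,0,-50],"turn": 0,"jaw": 40},
    {"slide": [80,0,-85],"turn": 0,"jaw": 40},
    {"slide": [100,0,-120],"turn": 0,"jaw": 40},
    {"slide": [125,0,-150],"turn": 0,"jaw": 40},
    {"slide": [150,0,-170],"turn": 0,"jaw": 40},
    {"slide": [180,0,-180],"turn": 0,"jaw": 40},
    {"slide": [180,0,-180],"turn": 0,"jaw": 40},
  ],
)

```text
time: 12.68
tcp_pos: [538.1, 90.6, 188.6]
orientation: [2.307, 2.128, 0.014]
wrist_force: [1.3, 1.4, 1.2]
gripper_width: 0.466
```

```bash
python3 - <<'E'
from disc import *
s=robot.sense();print(s["tcp_pos"],s["wrist_force"])
for n in("side","top"):
    p=viewer.snapshot(n);print(n);disc(p)
    for t in("plunger_top","finished","glue","bin","driver"):
        for r in finder.outline_of(p,t)[:1]: print(t,round(r["p"],2),np.median(world(p,r["pixels"]),0).round())
cv2.imwrite("pics/t6.png",cv2.resize(p["image"][80:310,80:440],None,fx=2.2,fy=2.2))
from vfit import vfit
print(vfit(p))
E
```

```text
[538.076206    90.57071478 188.59627884] [1.27512102 1.36184688 1.18800755]
side
disc 0.8 [268. 188. 294. 201.] [ 516.9 -124.2   10.1] [ 516.2 -125.5] 30.6
disc 0.79 [302. 264. 333. 286.] [424.9 175.9  10.2] [425.  173.3] 30.4
plunger_top 0.79 [530. 285. 108.]
finished 0.5 [ 641. -141.   10.]
glue 0.78 [719.  86.  65.]
bin 0.74 [ 560. -259.   28.]
driver 0.76 [414.  59.  18.]
top
disc 0.74 [298. 192. 327. 216.] [ 517.8 -125.4   12.4] [ 518.  -126.2] 30.3
disc 0.74 [169. 234. 184. 257.] [420.4 183.1  12.3] [423.8 176. ] 29.6
plunger_top 0.67 [ 518. -125.   12.]
finished 0.81 [ 642. -148.   12.]
glue 0.77 [719.  58.  94.]
bin 0.79 [ 551. -318.    7.]
(array([ 5.17303897e+02, -1.26648714e+02,  4.34164488e-02]), np.float64(1.665547125702771))
```

View pics/t6.png

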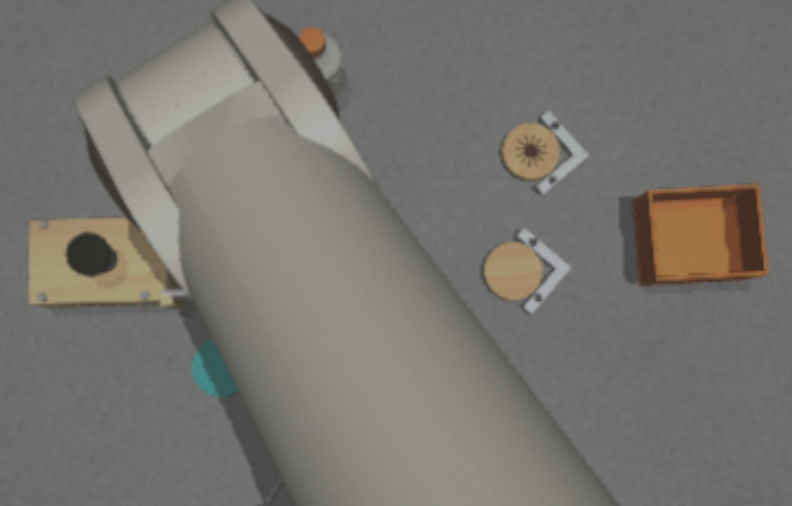

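The disc is seated at crop (513,270), about 1 mm from the fitted seat. The finished disc, bin and bottle look unmoved, and the plunger is up. I'm handing in.

```bash
python3 -c "
from bench import job_done
print(job_done())"
```

```text
the job is handed in; nothing more can be done
None
```

I pressed the plunger once to its hard stop (force rose to 27 N with no more travel) and let it spring back, which ejected one disc. I then pushed that disc with half-open fingertips into the empty V-stop until the contact force reached 5 N, backed away, and handed in at about 13 s of the 48 s allowed.

- **Disc:** it lies flat, with its centre at about (517–518, -126) mm. The fitted seat is (517, -127) mm, so it is about 1 mm off against the 8 mm limit.
- **Plunger:** it is back up; the side view put the cap at about 108 mm, where it was at the start. The top view's last cap detection was wrong because it picked the disc, but the picture itself shows the cap in place.
- **Surroundings:** the finished disc, bin, bottle and screwdriver all look unmoved. The side view put the bin about 12 mm from its first reading, but the top view gave exactly the same position as before. The screwdriver was hidden from the top camera at the end and was checked from the side only.
- **Magazine:** I did not re-check the three remaining discs in the last picture, because the arm covered the magazine. Earlier pictures, after the plunger came back up, showed discs in place there and only one disc out.

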